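# Hang the fitting cup on the niche hook

## Robot

A 6-joint arm with a two-finger parallel gripper is mounted at the origin on the work surface. World frame = base frame: x ahead of the robot, y to its left, z up, the work surface at z = 0. Lengths are in m, angles in degrees, forces in N, time in s.
With the tool pointing down it reaches from about 0.35 to 0.975 m from the base axis. Payload 7.1 kg.
Tool frame: the origin (TCP) lies between the finger pads; the fingertips stand 25 mm ahead of it and the grasp point (between the pads) lies 6 mm ahead of it; z points along the fingers, y is the direction in which the jaws open and shut (so a half turn about z gives the same grasp; the last joint's range is limited). The gripper opens to 88 mm and grips with 3 to 60 N. Pads are 20 mm wide; open, the fingers measure 115 mm over their backs; the gripper's body (75 mm by 178 mm) begins 61 mm behind the grasp point.
Start: joints at [72.938, 24.242, 93.386, -0, 62.372, -1.089], TCP at [0.172, 0.601, 0.248] pointing down, gripper open.
Joint ranges: [-172.04, 172.04], [-51.8, 120.97], [4.93, 147.93], [-75.15, 255.16], [6.16, 154.13], [-145.62, 145.62]. Speed limits (degrees/s): [136.94, 136.94, 172.46, 180, 180, 180].

## Interface

Orientations are given as a 3x3 rotation matrix whose columns are the frame's x, y, z axes.
In Python, from bench import ctrl gives the robot as it stands. The module is installed in compiled form; this text tells all that it offers.
- The arm moves only by the tool play_rows, never from a script. Its argument "deltas" is a list of rows, each a list of 7 numbers: the turn, a rotation vector about the tool's x, y, z in degrees, then the shift along the tool's x, y, z in mm, then the closure, from 0 (fully open) to 1 (shut). A call has 1 to 20 rows; each row is the pose to reach, as a shift and turn from the pose commanded when the call began, along the tool's axes at that moment; what a row does not reach only later rows make up. A row lasts 1/10 s, in which the tool goes at most 50 mm and 8.59 degrees, less where a joint would pass 70% of its speed; a pose out of reach is approached as far as the arm can. A call with a gripper value outside its range is refused whole. The fingers move at their own pace and stop on an object; "grip_force" is the grip in N (left out, the last holds). Time passes only in rows, so rows that repeat a pose let the fingers close. It gives the time, the measured TCP pose, the force and the opening at its end, in the units of the state.
- ctrl.get_obs(): the state, without advancing time (a new reading comes with each control period).
- ctrl.grab_frame(name): name is "scene" or "side" or "wrist"; returns a dict with "image" (384x512x3 uint8, red, green, blue), "range_z" (384x512 float32, m along the optical axis (not along the pixel's ray), 0 where there is no reading), "fx", "fy", "cx", "cy" (pixels), "R" (3x3) and "t" (3): a world point X has camera coordinates R X + t. Camera axes: x right, y down, z forward; pixel columns grow to the right and rows downward; lengths in m; the calibration is good to about 2 mm. A picture is of the moment at which its call begins.
- ctrl.job_done(): hands the job in, once; it reports no verdict.
The state is a dict: "t": time; "joint_positions": joint angles; "joint_velocities": joint speeds; "effort": joint torques, N m; "tool_pos": TCP position; "orientation": TCP orientation; "force": force on the tool from outside, world axes, zero at the start; "wrist_torque": the same for the moment, N m; "grip_width": opening from 0.0 (shut) to 1.0 (fully open).
Only numpy, scipy, OpenCV 4.12 (cv2) and the standard library are available. Lean on these libraries where they do the work, as an engineer would, in place of code of your own. Each camera call takes 0.05 s, during which the arm holds its last target. There are 200 camera calls.

## Task

Of the three look-alike steel cups, only one fits the hook in the wooden niche: its handle is big enough to go over the ball on the hook's end, and it is short enough to hang clear of the niche floor. Hang that cup by its handle on the hook, behind the ball, gently, so that it ends up hanging freely, upright and still. Leave the other two cups and the small things in and around the niche where they are.

Things in the scene. Friction and masses are not known exactly. Their poses are not given: they have to be found in the camera images.
- cup_a: steel open cup with a fixed arched wire handle (bail, 7 mm wire) over its mouth; the largest: outside diameter 62 mm, wall 3, rim 98 mm above the base, clear opening under the bail 58 mm high, bail underside 156 mm and top 163 mm above the base; about 170 g. Origin: centre of underside, z up; the bail lies in the y-z plane, so a hook passes through along x.
- cup_b: steel open cup with a fixed arched wire handle (bail, 7 mm wire) over its mouth; the smallest: outside diameter 50 mm, wall 3, rim 66 mm above the base, clear opening under the bail 22 mm high, bail underside 88 mm and top 95 mm above the base; about 100 g. Origin: centre of underside, z up; the bail lies in the y-z plane, so a hook passes through along x.
- cup_c: steel open cup with a fixed arched wire handle (bail, 7 mm wire) over its mouth; the middle one: outside diameter 56 mm, wall 3, rim 80 mm above the base, clear opening under the bail 42 mm high, bail underside 122 mm and top 129 mm above the base; about 140 g. Origin: centre of underside, z up; the bail lies in the y-z plane, so a hook passes through along x. Opening 42 mm wide.
- cup_c_bail (a point): point at the underside of the middle of cup_c's bail, 122 mm above its base; axes as the cup's
- hook_seat (a point): point on top of the hook's rod where the bail should rest. The rod is level, steel, 8 mm thick, and runs from the back rail's face (45 mm behind, +x of this point) towards the front (-x). Axes: x into the niche, y to the left seen from the front, z up. 245 mm above the table, 145 mm above the niche floor.
- roof_edge (a point): middle of the lower front edge of the niche's roof board: 74 mm straight above the seat point. The roof (14 mm thick, 65 mm deep) blocks a gripper that points straight down; one tilted with its fingers pointing down and into the niche gets under it.
- hook_ball (a point): centre of the steel ball, 26 mm diameter, on the hook's free end, 40 mm in front of (-x of) the seat and 4 mm below it
- niche: fixed open-backed wooden niche in a tin frame, front to -x. Origin: on the table, in the plane of the back rail's face, mid-width. Floor board 400 mm wide, 100 mm deep, top at 100 mm; roof top at 333 mm. Hook at y = +70 mm. A fixed battery mirror light, 110 mm wide and 153 mm tall, stands on the floor at y = -125 mm, a nail file before it.
- perfume: empty clear perfume bottle, 32 mm diameter, 74 mm tall, upright on the niche floor; origin at its underside
- comb: brown horn-style comb, 150 x 25 x 5 mm, lying on the table; origin at its underside, length along x
- clip_1: silver-toned hair clip, 55 x 11 x 7 mm, lying on the niche floor; origin at its underside
- clip_2: the other hair clip of the pair, same size, beside it
Not all that is in view belongs to the job. What is shaped like the cup_c but blue or yellow is not meant.

How it is judged:
By the outcome, as a careful person would: the job done as asked, in the order asked, and still so for the second after the job is handed in, with the robot touching nothing.
It also fails if it takes over 61 s, if anything falls off the work surface, if the arm or the gripper's body presses on something with over 40 N, if the wrist force passes 120 N, or if a joint passes its speed limit or range.

## Working session

There is one attempt and no reset: what is moved stays moved. The work goes in short steps, Python scripts to look and compute and a tool call to move; the robot and the scene stay as the last step left them, time stands still between calls to the robot, and variables do not carry over. Pictures are saved under pics/ and viewed, about 8 in all and at most 12, crops included, and the job is handed in when it is done.

Besides the shell and the picture viewer there is one more tool, called after "Call:" in YAML: its name, and indented under it one key for each argument. play_rows: Moves the arm, as the interface text tells. Its arguments: {"type":"object","properties":{"deltas":{"type":"array","items":{"type":"array","items":{"type":"number"}}},"grip_force":{"type":"number"}},"required":["deltas"]}

```bash
mkdir -p pics
cat > h.py <<'E'
import numpy as np, cv2
from bench import ctrl
def grab(n,save=None):
    f=ctrl.grab_frame(n)
    np.savez('%s.npz'%n,**f)
    if save: cv2.imwrite('pics/%s.png'%save,cv2.cvtColor(f['image'],cv2.COLOR_RGB2BGR))
    return f
def load(n): return dict(np.load('%s.npz'%n))
def pt(f,u,v,z=None):
    if z is None: z=float(f['range_z'][int(v),int(u)])
    c=np.array([(u-f['cx'])/f['fx']*z,(v-f['cy'])/f['fy']*z,z])
    return f['R'].T@(c-f['t'])
def cloud(f):
    z=f['range_z'].astype(float);v,u=np.mgrid[:384,:512]
    c=np.stack([(u-f['cx'])/f['fx']*z,(v-f['cy'])/f['fy']*z,z],-1)
    return (c-f['t'])@f['R']
E
python3 - <<'E'
from h import *
a=grab('scene');b=grab('side')
im=np.hstack([a['image'],b['image']])
cv2.imwrite('pics/1a.png',a['image'][...,::-1]);cv2.imwrite('pics/1b.png',b['image'][...,::-1])
for f in(a,b): print(f['R'].round(2).tolist(),(-f['R'].T@f['t']).round(3),f['fx'])
o=ctrl.get_obs();print(o['t'],o['tool_pos'],o['orientation'],o['grip_width'])
E
```

```text
[[0.98, -0.19, 0.0], [-0.17, -0.87, -0.46], [0.09, 0.46, -0.89]] [ 0.428 -0.452  1.243] 484.2008048203026
[[0.93, -0.36, -0.0], [-0.21, -0.54, -0.82], [0.29, 0.76, -0.58]] [ 0.226 -0.661  0.765] 480.6114310643145
0.1 [0.17186398 0.60043892 0.24699939] [[-9.61387675e-01  2.75197368e-01 -3.82981125e-04]
 [ 2.75197634e-01  9.61386811e-01 -1.28889802e-03]
 [ 1.34916608e-05 -1.34452617e-03 -9.99999096e-01]] 1.0029748670532952
```

View pics/1a.png

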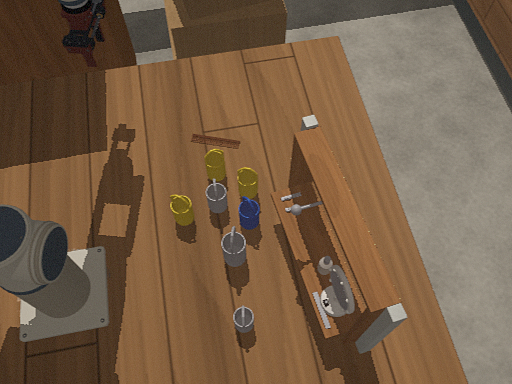

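View pics/1b.png

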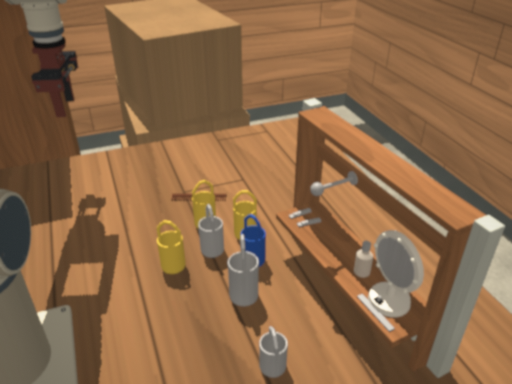

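Scene view: the steel cups stand at about (217,200), (234,250) and (243,320), with the hook ball near (297,209). Yellow and blue decoys surround the first cup. Next I'll measure these.

Run:
```python
from h import *
a=load('scene');b=load('side')
c1=cv2.resize(a['image'][140:275,165:330],None,fx=4.8,fy=4.4,interpolation=cv2.INTER_CUBIC)
cv2.imwrite('pics/2.png',c1[...,::-1])
c2=cv2.resize(b['image'][160:310,140:365],None,fx=3.5,fy=3.5,interpolation=cv2.INTER_CUBIC)
cv2.imwrite('pics/3.png',c2[...,::-1])
for n,f in(('scene',a),('side',b)):
    P=cloud(f); print(n)
    # clusters above table
    m=(P[...,2]>0.03)&(P[...,2]<0.2)&(f['range_z']>0)&(P[...,0]>.3)
    k,l,s,cc=cv2.connectedComponentsWithStats(m.astype(np.uint8))
    for i in range(1,k):
        if s[i,4]<60: continue
        q=P[l==i]; print(s[i],q.min(0).round(3),q.max(0).round(3),np.percentile(q,99,axis=0).round(3)[2])
for u,v in[(217,200),(234,250),(243,320),(297,209),(292,209),(318,205),(300,140),(350,235),(395,312)]: print(u,v,pt(a,u,v).round(3))
print('side')
for u,v in[(317,189),(350,180),(340,184),(301,116),(470,220)]: print(u,v,pt(b,u,v).round(3))
```

```text
scene
[204 149  21  29 418] [0.417 0.246 0.03 ] [0.473 0.306 0.134] 0.13
[ 270  164  118  188 7217] [ 0.576 -0.3    0.031] [0.739 0.153 0.2  ] 0.195
[237 167  20  28 392] [0.499 0.172 0.03 ] [0.551 0.229 0.131] 0.13
[205 178  22  31 398] [0.406 0.145 0.03 ] [0.461 0.201 0.136] 0.13
[170 195  23  27 397] [0.308 0.125 0.03 ] [0.363 0.182 0.133] 0.129
[238 196  21  30 398] [0.484 0.078 0.03 ] [0.539 0.135 0.132] 0.129
[221 226  25  38 549] [ 0.424 -0.021  0.03 ] [0.484 0.042 0.166] 0.163
[233 305  20  26 246] [ 0.422 -0.196  0.031] [ 0.47  -0.146  0.098] 0.097
side
[  80    0  162  101 6119] [0.3   1.005 0.03 ] [0.823 2.22  0.2  ] 0.198
[198   0  87   8 375] [0.948 2.165 0.03 ] [1.494 2.22  0.078] 0.075
[ 372    0  140   59 3782] [1.99 0.88 0.03] [2.029 1.998 0.2  ] 0.197
[  276   163   202   205 12953] [ 0.574 -0.298  0.03 ] [0.739 0.158 0.2  ] 0.198
[ 192  180   32   69 1366] [0.403 0.146 0.03 ] [0.47  0.31  0.132] 0.13
[ 228  190   38  107 2636] [ 0.421 -0.019  0.03 ] [0.549 0.234 0.164] 0.159
[157 220  28  45 884] [0.304 0.127 0.03 ] [0.361 0.185 0.132] 0.13
[259 326  29  42 825] [ 0.418 -0.193  0.03 ] [ 0.468 -0.142  0.097] 0.096
217 200 [0.435 0.147 0.08 ]
234 250 [0.457 0.026 0.006]
243 320 [ 0.446 -0.183  0.087]
297 209 [ 0.608 -0.     0.255]
292 209 [0.598 0.004 0.25 ]
318 205 [0.693 0.071 0.101]
300 140 [0.64  0.13  0.335]
350 235 [ 0.685 -0.114  0.334]
395 312 [ 0.722 -0.283  0.341]
side
317 189 [ 0.599 -0.001  0.248]
350 180 [0.68  0.014 0.239]
340 184 [0.849 0.312 0.001]
301 116 [0.629 0.145 0.328]
470 220 [ 0.707 -0.261  0.334]
```

View pics/2.png

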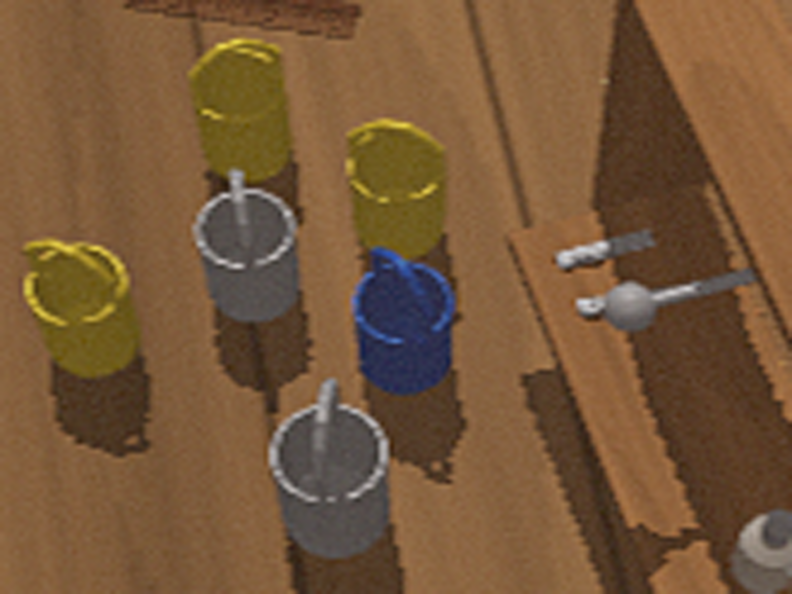

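View pics/3.png

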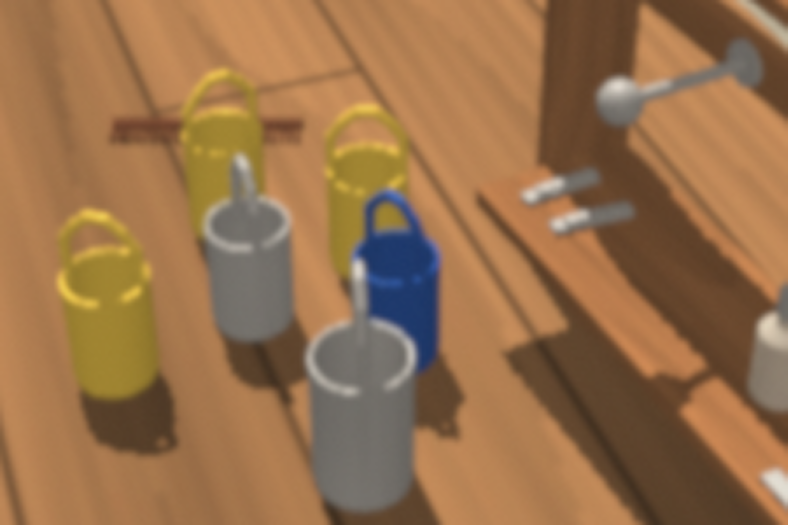

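The steel cup at scene (217,200) is cup_c: its top is at about 0.13 m and it is 56 mm wide. The one at (234,250) is cup_a and the one at (243,320) is cup_b. Next I'll fit the yaw of cup_c's bail and the hook.

Run:
```python
from h import *
from scipy.optimize import least_squares
for n in('scene','side'):
    f=load(n);P=cloud(f)
    q=P[(abs(P[...,0]-.4335)<.035)&(abs(P[...,1]-.173)<.035)]
    for lo,hi in((.03,.078),):
        w=q[(q[:,2]>.02)&(q[:,2]<.084)]
        # outer wall + inner
        def r(p): 
            d=np.hypot(w[:,0]-p[0],w[:,1]-p[1]); return np.minimum(abs(d-.028),abs(d-.025))
        s=least_squares(r,[.4335,.173],loss='soft_l1',f_scale=.002);print(n,'cup',s.x.round(4),abs(s.fun).mean().round(4))
    w=q[(q[:,2]>.092)]; c=w[:,:2].mean(0); u,sv,vt=np.linalg.svd(w[:,:2]-c)
    print('bail n',len(w),c.round(4),vt[0].round(3),np.degrees(np.arctan2(vt[0][1],vt[0][0])).round(1),sv.round(4),w[:,2].max())
    g=P[(abs(P[...,0]-.605)<.05)&(abs(P[...,1])<.05)&(P[...,2]>.22)&(P[...,2]<.27)]
    s=least_squares(lambda p:np.linalg.norm(g-p,axis=1)-.013,[.605,0,.241],loss='soft_l1',f_scale=.002)
    print('ball',len(g),s.x.round(4),abs(s.fun).mean().round(4))
    b=s.x
    g=P[(P[...,0]>b[0]+.02)&(P[...,0]<b[0]+.08)&(abs(P[...,1]-b[1])<.04)&(abs(P[...,2]-.243)<.012)]
    c=g.mean(0);u,sv,vt=np.linalg.svd(g-c);d=vt[0]*np.sign(vt[0][0]);print('rod',len(g),c.round(4),d.round(3),np.degrees(np.arctan2(d[1],d[0])).round(1),'from ball',np.degrees(np.arctan2(c[1]-b[1],c[0]-b[0])).round(1))
    t=P[(abs(P[...,2]-.333)<.004)&(P[...,0]>.55)&(P[...,0]<.8)&(abs(P[...,1])<.35)][:,:2].astype(np.float32)
    print('roof',len(t),cv2.minAreaRect(t))
```

```text
scene cup [0.4332 0.1739] 0.0007
bail n 53 [0.4332 0.1637] [-0.002 -1.   ] -90.1 [0.1023 0.0144] 0.1359883620511294
ball 155 [0.6119 0.0057 0.2429] 0.0062
rod 51 [0.6511 0.0094 0.244 ] [ 0.993  0.12  -0.021] 6.9 from ball 5.4
roof 5860 ((0.6858401298522949, -0.055527880787849426), (0.06682173907756805, 0.49159255623817444), 6.661335468292236)
side cup [0.4319 0.1754] 0.0008
bail n 92 [0.4303 0.1672] [-0.002 -1.   ] -90.1 [0.1658 0.0185] 0.1313757995715138
ball 210 [0.6088 0.0075 0.243 ] 0.0063
rod 233 [0.6731 0.0191 0.2442] [0.913 0.407 0.021] 24.0 from ball 10.2
roof 5395 ((0.683169960975647, -0.055265411734580994), (0.06842660158872604, 0.4888492226600647), 6.746079921722412)
```

```bash
cat >> h.py <<'E'
from scipy.spatial.transform import Rotation as Rn
def tool(tilt,az):
    t,a=np.radians([tilt,az]); ca,sa=np.cos(a),np.sin(a)
    z=np.array([np.sin(t)*ca,np.sin(t)*sa,-np.cos(t)]);y=np.array([-sa,ca,0.]);return np.c_[np.cross(y,z),y,z]
def delta(p,R):
    o=ctrl.get_obs();R0=np.array(o['orientation']);p0=np.array(o['tool_pos'])
    print('t',round(o['t'],2),'F',np.round(o['force'],1),'rot',Rn.from_matrix(R0.T@R).as_rotvec(degrees=True).round(1),'mm',(R0.T@(p-p0)*1000).round(1))
def tcp_for(axis_pt,R,ahead=.014): return np.array(axis_pt)-R[:,2]*ahead
E
python3 - <<'E'
from h import *
R=tool(28,0); g=tcp_for([.4325,.1745,.09],R); print(g)
delta(g-.1*R[:,2],R)
for n in('scene','side'):
    P=cloud(load(n))
    g=P[(np.linalg.norm(P-[.606,.005,.242],axis=-1)<.02)&(P[...,0]<.612)]
    s=least=__import__('scipy.optimize').optimize.least_squares(lambda p:np.linalg.norm(g-p,axis=1)-.013,[.605,0,.241],loss='soft_l1',f_scale=.001)
    print(n,s.x.round(4),abs(s.fun).mean().round(4))
E
```

```text
[0.4259274  0.1745     0.10236127]
t 0.1 F [0.7 0.7 0.6] rot [ -4.  -27.8 -15.6] mm [-316.3 -352.4   56.8]
scene [0.6065 0.0056 0.2417] 0.001
side [0.604  0.0084 0.2418] 0.0008
```

Call:
play_rows:
  deltas:
    - [0,0,0,-60,-70,0,0]
    - [-1,-7,-4,-120,-130,10,0]
    - [-2,-14,-8,-180,-200,30,0]
    - [-3,-21,-12,-250,-280,45,0]
    - [-4,-27.8,-15.6,-316,-352,57,0]
    - [-4,-27.8,-15.6,-316,-352,57,0]
    - [-4,-27.8,-15.6,-316,-352,57,0]
    - [-4,-27.8,-15.6,-316,-352,57,0]
    - [-4,-27.8,-15.6,-316,-352,57,0]
    - [-4,-27.8,-15.6,-316,-352,57,0]
    - [-4,-27.8,-15.6,-316,-352,57,0]
    - [-4,-27.8,-15.6,-316,-352,57,0]
    - [-4,-27.8,-15.6,-316,-352,57,0]
    - [-4,-27.8,-15.6,-316,-352,57,0]
  grip_force: 20

```text
t: 1.5
tool_pos: [0.3788, 0.1767, 0.1909]
orientation: [[-0.883, -0.002, 0.47], [-0.0, 1.0, 0.003], [-0.47, 0.002, -0.883]]
force: [-0.0, 0.2, -0.0]
grip_width: 1.002
```

Run:
```python
from h import *
R=tool(28,0); g=tcp_for([.4325,.1745,.09],R)
delta(g,R)
w=grab('wrist')
o=ctrl.get_obs();print(o['tool_pos'],o['joint_positions'])
# predicted pixel of bail top, rim pts
im=w['image'].copy()
for X in([.4325,.1745,.129],[.4325,.2025,.08],[.4325,.1465,.08],[.4045,.1745,.08],[.4605,.1745,.08]):
    c=w['R']@np.array(X)+w['t'];u=(w['cx']+w['fx']*c[0]/c[2],w['cy']+w['fy']*c[1]/c[2]);print(np.round(u,1))
    cv2.circle(im,(int(u[0]),int(u[1])),3,(255,0,0),-1)
cv2.imwrite('pics/4.png',im[...,::-1])
```

```text
t 1.5 F [-0.   0.2 -0. ] rot [0.2 0.  0. ] mm [-1.000e-01 -2.500e+00  1.003e+02]
[0.37867027 0.17668255 0.19082316] [ 33.41881      6.50395419 135.48191884 -47.65979785  20.29683632
 -14.00611113]
[249.2 234.1]
[283.3 186.9]
[215.5 186.8]
[249.3 160.5]
[249.5 209.6]
```

View pics/4.png

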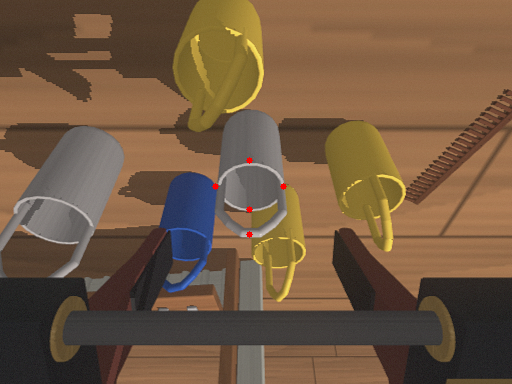

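The wrist view shows the predicted rim and bail points landing on cup_c (rim centre about (250,187), bail top (249,234)). I'll descend along the tool axis.

Call:
play_rows:
  deltas:
    - [0,0,0,0,-1,10,0]
    - [0,0,0,0,-2,20,0]
    - [0,0,0,0,-2,30,0]
    - [0,0,0,0,-2,40,0]
    - [0,0,0,0,-2,50,0]
    - [0,0,0,0,-2,60,0]
    - [0,0,0,0,-2,70,0]
    - [0,0,0,0,-2,78,0]
    - [0,0,0,0,-2,86,0]
    - [0,0,0,0,-2,93,0]
    - [0,0,0,0,-2,100,0]
    - [0,0,0,0,-2,100,0]
    - [0,0,0,0,-2,100,0]

```text
t: 2.85
tool_pos: [0.4303, 0.1777, 0.1176]
orientation: [[-0.894, 0.003, 0.449], [0.001, 1.0, -0.005], [-0.449, -0.004, -0.894]]
force: [0.0, 0.9, -0.1]
grip_width: 0.996
```

Run:
```python
from h import *
R=tool(28,0); g=tcp_for([.4325,.1745,.09],R)
delta(g,R); print(ctrl.get_obs()['joint_positions'])
grab('side','5'); a=load('side')
cv2.imwrite('pics/5.png',cv2.resize(a['image'][120:320,110:310],None,fx=3,fy=3)[...,::-1])
```

```text
t 2.85 F [ 0.   0.9 -0.1] rot [-0.3 -1.3 -0.1] mm [10.7 -3.1 11.7]
[ 28.67472762  20.75297264 132.15766889 -75.09465688  13.13301851
  10.86650888]
```

View pics/5.png

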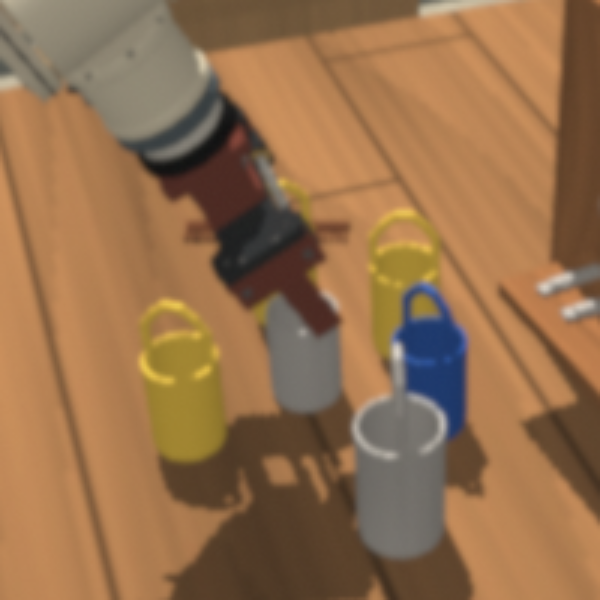

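Joint 4 reached its range limit, because the tool sits near the forearm axis at this tilt and azimuth. I'll use 22° of tilt instead.

Run:
```python
from h import *
R=tool(22,0); g=tcp_for([.4325,.1745,.088],R)
delta(g-.04*R[:,2],R)
```

```text
t 2.9 F [ 0.1 -0.6 -0.8] rot [-0.3  4.7 -0.1] mm [  6.8  -3.2 -26.3]
```

Call:
play_rows:
  deltas:
    - [0,0,0,0,0,-8,0]
    - [0,1,0,2,-1,-16,0]
    - [0,2,0,4,-2,-22,0]
    - [-0.3,3.5,0,6,-3,-26,0]
    - [-0.3,4.7,0,6.8,-3.2,-26.3,0]
    - [-0.3,4.7,0,6.8,-3.2,-26.3,0]
    - [-0.3,4.7,0,6.8,-3.2,-26.3,0]

```text
t: 3.6
tool_pos: [0.4124, 0.1745, 0.1383]
orientation: [[-0.927, 0.001, 0.375], [0.002, 1.0, 0.001], [-0.375, 0.001, -0.927]]
force: [-0.2, 0.1, -0.5]
grip_width: 0.999
```

Run:
```python
from h import *
R=tool(22,0); g=tcp_for([.4325,.1745,.088],R)
delta(g,R); print(ctrl.get_obs()['joint_positions'])
```

```text
t 3.6 F [-0.2  0.1 -0.5] rot [ 0.   0.  -0.1] mm [ 0.2 -0.1 40.1]
[ 27.76604621  16.22343419 131.37575176 -38.81003589  16.12971577
 -26.19363614]
```

Call:
play_rows:
  deltas:
    - [0,0,0,0,0,6,0]
    - [0,0,0,0,0,12,0]
    - [0,0,0,0,0,18,0]
    - [0,0,0,0,0,24,0]
    - [0,0,0,0,0,30,0]
    - [0,0,0,0,0,36,0]
    - [0,0,0,0,0,40,0]
    - [0,0,0,0,0,40,0]
    - [0,0,0,0,0,40,0]

```text
t: 4.5
tool_pos: [0.4271, 0.1747, 0.1008]
orientation: [[-0.928, 0.001, 0.374], [0.001, 1.0, 0.001], [-0.374, 0.001, -0.928]]
force: [-0.1, 0.2, 1.1]
grip_width: 1.002
```

Run:
```python
from h import *
R=tool(22,0); g=tcp_for([.4325,.1745,.088],R)
delta(g,R); print(ctrl.get_obs()['joint_positions'])
```

```text
t 4.5 F [-0.1  0.2  1.1] rot [ 0.  -0.1 -0.1] mm [-0.2 -0.2 -0.1]
[ 26.68950546  22.50188723 130.7058215  -54.41091891  11.87919019
 -11.11400803]
```

Call:
play_rows:
  deltas:
    - [0,0,0,0,0,0,0.2]
    - [0,0,0,0,0,0,0.3]
    - [0,0,0,0,0,0,0.4]
    - [0,0,0,0,0,0,0.5]
    - [0,0,0,0,0,0,0.6]
    - [0,0,0,0,0,0,0.6]
    - [0,0,0,0,0,0,0.6]
    - [0,0,0,-1.9,0,-4.6,0.6]
    - [0,0,0,-3.7,0,-9.3,0.6]
    - [0,0,0,-7.5,0,-18.6,0.6]
    - [0,0,0,-11.2,0,-28,0.6]
    - [0,0,0,-11.2,0,-28,0.6]
  grip_force: 25

```text
t: 5.7
tool_pos: [0.4276, 0.1748, 0.132]
orientation: [[-0.927, 0.001, 0.375], [0.002, 1.0, 0.001], [-0.375, 0.002, -0.927]]
force: [0.3, 0.9, -0.7]
grip_width: 0.635
```

Run:
```python
from h import *
o=ctrl.get_obs();print(o['tool_pos'],o['force'],o['grip_width'],o['joint_positions'])
f=grab('side');cv2.imwrite('pics/6.png',cv2.resize(f['image'][120:320,110:310],None,fx=3,fy=3)[...,::-1])
```

```text
[0.42763751 0.17484674 0.13196975] [ 0.31257586  0.89851805 -0.69198059] 0.6345125184485644 [ 26.67515838  17.96307495 130.02801618 -39.04829528  15.40785633
 -26.88891059]
```

View pics/6.png

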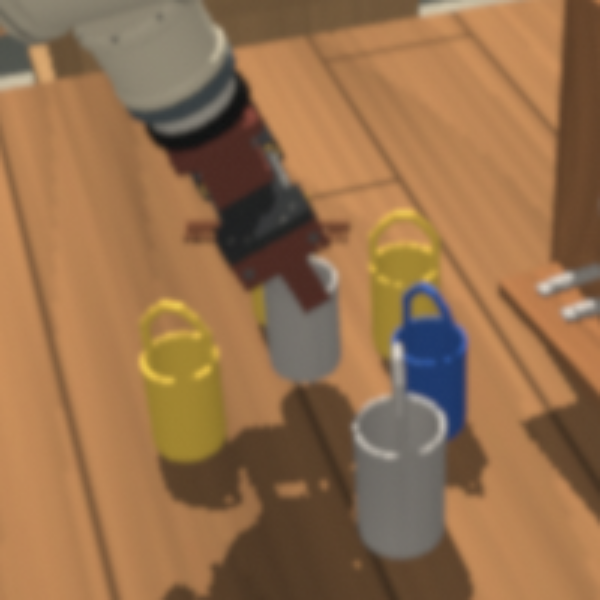

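Cup_c is gripped (opening 55.9 mm) and lifted upright. Next I'll work out the carry to a point in front of the hook.

```bash
cat >> h.py <<'E'
ball=np.array([.605,.0068,.2415]); ex=np.array([np.cos(np.radians(6.7)),np.sin(np.radians(6.7)),0])
def cup_tcp(s,base,tilt=22,az=6.7,grip=.088):
    R=tool(tilt,az); a=np.array([*(ball+s*ex)[:2],base+grip]); return tcp_for(a,R),R
E
python3 - <<'E'
from h import *
o=ctrl.get_obs()
delta(np.array([.4271,.1747,.1008+.165]),tool(22,0))
delta(*cup_tcp(-.075,.19))
E
```

```text
t 5.75 F [-0.2 -0.4 -1.2] rot [ 0.1  0.  -0.1] mm [ -50.1    0.2 -124.6]
t 5.75 F [-0.2 -0.4 -1.2] rot [-2.5  0.  -6.3] mm [-150.9 -176.9 -111.3]
```

Call:
play_rows:
  deltas:
    - [0,0,0,-6,0,-14,0.6]
    - [0,0,0,-12,0,-30,0.6]
    - [0,0,0,-20,0,-50,0.6]
    - [0,0,0,-28,0,-70,0.6]
    - [0,0,0,-36,0,-90,0.6]
    - [0,0,0,-44,0,-110,0.6]
    - [-0.2,0,-0.4,-54,-8,-120,0.6]
    - [-0.5,0,-1.2,-65,-24,-120,0.6]
    - [-0.8,0,-2,-78,-44,-119,0.6]
    - [-1.1,0,-2.8,-90,-64,-118,0.6]
    - [-1.4,0,-3.6,-102,-85,-116,0.6]
    - [-1.7,0,-4.4,-114,-106,-115,0.6]
    - [-2,0,-5.2,-126,-128,-114,0.6]
    - [-2.3,0,-5.8,-136,-150,-113,0.6]
    - [-2.5,0,-6.3,-145,-166,-112,0.6]
    - [-2.5,0,-6.3,-151,-177,-111,0.6]
    - [-2.5,0,-6.3,-151,-177,-111,0.6]
    - [-2.5,0,-6.3,-151,-177,-111,0.6]

```text
t: 7.55
tool_pos: [0.5249, -0.0028, 0.2893]
orientation: [[-0.922, -0.116, 0.37], [-0.107, 0.993, 0.044], [-0.372, 0.0, -0.928]]
force: [-0.8, 0.4, -0.7]
grip_width: 0.632
```

Run:
```python
from h import *
delta(*cup_tcp(-.075,.1405))
print(ctrl.get_obs()['joint_positions'])
```

```text
t 7.55 F [-0.8  0.4 -0.7] rot [ 0.  -0.1 -0.1] mm [17.4  0.2 44.6]
[  -3.69765682    4.81610802  116.7668628     6.40812037   37.06060815
 -104.72312618]
```

Call:
play_rows:
  deltas:
    - [0,0,0,3,0,8,0.6]
    - [0,0,0,7,0,18,0.6]
    - [0,0,0,11,0,28,0.6]
    - [0,0,0,15,0,38,0.6]
    - [0,0,0,17.4,0.2,44.6,0.6]
    - [0,0,0,17.4,0.2,44.6,0.6]
    - [0,0,0,17.4,0.2,44.6,0.6]

```text
t: 8.25
tool_pos: [0.5262, -0.0023, 0.2423]
orientation: [[-0.921, -0.117, 0.371], [-0.108, 0.993, 0.044], [-0.374, 0.001, -0.927]]
force: [-0.5, -0.2, -1.4]
grip_width: 0.632
```

Run:
```python
from h import *
from scipy.optimize import least_squares
delta(*cup_tcp(-.075,.1405))
c0=(ball-.075*ex)
a=grab('scene');b=grab('side')
for n,f in(('scene',a),('side',b)):
    P=cloud(f)
    w=P[(np.hypot(P[...,0]-c0[0],P[...,1]-c0[1])<.036)&(P[...,2]>.145)&(P[...,2]<.195)]
    if len(w)>20:
        s=least_squares(lambda p:np.hypot(w[:,0]-p[0]-p[2]*(w[:,2]-.17),w[:,1]-p[1]-p[3]*(w[:,2]-.17))-.028,[*c0[:2],0,0],loss='soft_l1',f_scale=.001)
        print(n,len(w),'cup',s.x.round(4),'expected',c0[:2].round(4),abs(s.fun).mean().round(4))
    # projections of cup model and ball
    im=f['image'].copy()
    ey=np.array([-ex[1],ex[0],0]);B=np.array([c0[0],c0[1],.1405])
    th=np.linspace(0,np.pi,15)
    pts=[B+[0,0,.101]+24.5e-3*np.cos(t)*ey+np.array([0,0,24.5e-3*np.sin(t)]) for t in th]
    pts+=[B+[0,0,.08]+.028*(np.cos(t)*ex+np.sin(t)*ey) for t in np.linspace(0,2*np.pi,16)]
    big=cv2.resize(im,None,fx=5,fy=5,interpolation=cv2.INTER_CUBIC)
    def pr(X): 
        c=f['R']@X+f['t'];return ((f['cx']+f['fx']*c[0]/c[2]+.5)*5,(f['cy']+f['fy']*c[1]/c[2]+.5)*5)
    for X in pts: cv2.circle(big,tuple(int(x) for x in pr(X)),2,(255,0,0),-1)
    u,v=pr(ball);cv2.circle(big,(int(u),int(v)),3,(0,255,0),-1)
    x,y=int(u)-420,int(v)-250;globals()[n]=big[y:y+500,x:x+560]
cv2.imwrite('pics/7.png',cv2.resize(np.hstack([scene,side]),None,fx=.71,fy=.71)[...,::-1])
```

```text
t 8.25 F [-0.5 -0.2 -1.4] rot [ 0. -0. -0.] mm [ 1.2 -0.2  0.5]
side 602 cup [ 5.302e-01  6.000e-04  4.000e-04 -2.300e-02] expected [ 0.5305 -0.002 ] 0.0009
```

View pics/7.png

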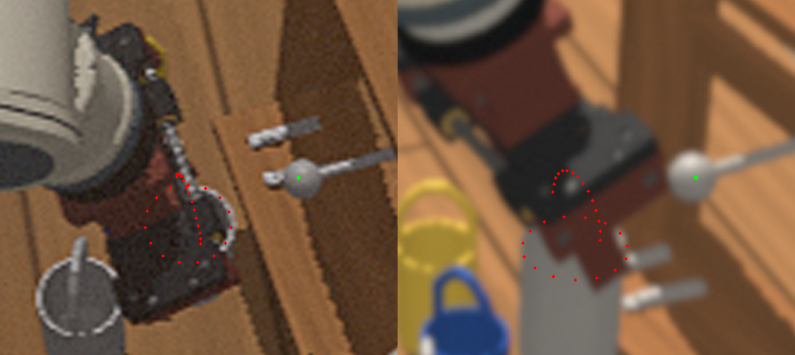

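The cup's position relative to the ball agrees with the model to within 1 mm, and the bail looks square to the hook. I'll slide it over the ball now.

Call:
play_rows:
  deltas:
    - [0,0,0,-5,0,2,0.6]
    - [0,0,0,-12,0,4.8,0.6]
    - [0,0,0,-19,0,7.7,0.6]
    - [0,0,0,-26,0,10.5,0.6]
    - [0,0,0,-33,0,13.3,0.6]
    - [0,0,0,-40,0,16.1,0.6]
    - [0,0,0,-46,0,18.5,0.6]
    - [0,0,0,-46,0,18.5,0.6]
    - [0,0,0,-46,0,18.5,0.6]

```text
t: 9.25
tool_pos: [0.5752, 0.0035, 0.2423]
orientation: [[-0.921, -0.117, 0.371], [-0.108, 0.993, 0.044], [-0.374, 0.001, -0.928]]
force: [-0.3, -0.1, -1.1]
grip_width: 0.631
```

Run:
```python
from h import *
delta(*cup_tcp(.022,.1405))
f=grab('side');cv2.imwrite('pics/8.png',cv2.resize(f['image'][110:290,230:410],None,fx=3.3,fy=3.3,interpolation=cv2.INTER_CUBIC)[...,::-1])
```

```text
t 9.25 F [-0.3 -0.1 -1.1] rot [ 0.  -0.1  0. ] mm [-43.   -0.2  18.3]
```

View pics/8.png

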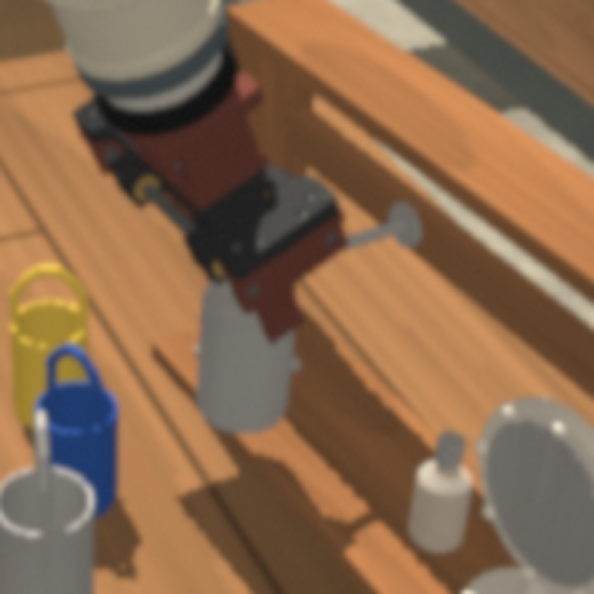

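The cup is at the ball with no contact force, and the rod runs behind the gripper. I'll continue over the ball.

Call:
play_rows:
  deltas:
    - [0,0,0,-4,0,1.7,0.6]
    - [0,0,0,-9,0,3.8,0.6]
    - [0,0,0,-14,0,6,0.6]
    - [0,0,0,-19,0,8.1,0.6]
    - [0,0,0,-24,0,10.2,0.6]
    - [0,0,0,-29,0,12.4,0.6]
    - [0,0,0,-34,0,14.5,0.6]
    - [0,0,0,-39,0,16.6,0.6]
    - [0,0,0,-43,0,18.3,0.6]
    - [0,0,0,-43,0,18.3,0.6]
    - [0,0,0,-43,0,18.3,0.6]

```text
t: 10.4
tool_pos: [0.6216, 0.009, 0.2415]
orientation: [[-0.921, -0.117, 0.371], [-0.108, 0.993, 0.044], [-0.374, 0.001, -0.927]]
force: [-0.1, 0.6, -1.2]
grip_width: 0.631
```

Run:
```python
from h import *
delta(*cup_tcp(.022,.1405));delta(*cup_tcp(.032,.126));delta(*cup_tcp(.032,.122))
f=grab('side');grab('scene');cv2.imwrite('pics/9.png',cv2.resize(f['image'][110:290,230:410],None,fx=3.3,fy=3.3,interpolation=cv2.INTER_CUBIC)[...,::-1])
```

```text
t 10.4 F [-0.1  0.6 -1.2] rot [ 0. -0.  0.] mm [ 0.  -0.2  0.1]
t 10.4 F [-0.1  0.6 -1.2] rot [ 0. -0.  0.] mm [-3.8 -0.2 17.2]
t 10.4 F [-0.1  0.6 -1.2] rot [ 0. -0.  0.] mm [-2.3 -0.2 20.9]
```

View pics/9.png

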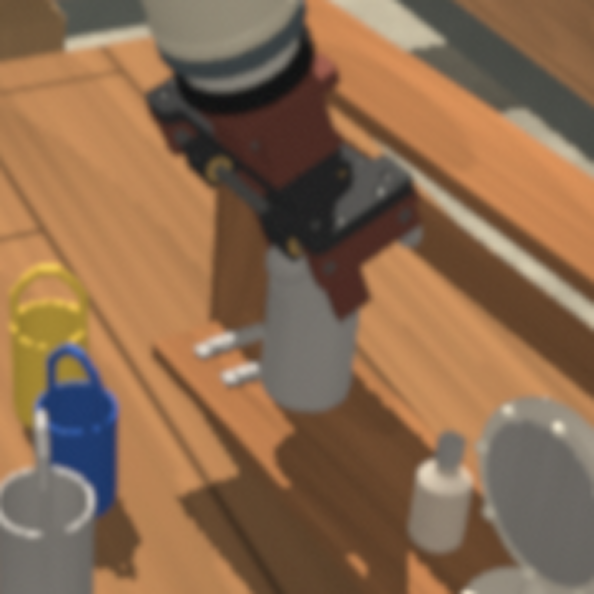

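Call:
play_rows:
  deltas:
    - [0,0,0,-2,0,4,0.6]
    - [0,0,0,-3,0,8,0.6]
    - [0,0,0,-4,0,12,0.6]
    - [0,0,0,-4,0,15,0.6]
    - [0,0,0,-3.8,0,17.2,0.6]
    - [0,0,0,-3.8,0,17.2,0.6]
    - [0,0,0,-3.8,0,17.2,0.6]

```text
t: 11.2
tool_pos: [0.6316, 0.0101, 0.2271]
orientation: [[-0.921, -0.117, 0.371], [-0.108, 0.993, 0.044], [-0.374, 0.001, -0.927]]
force: [-0.1, -0.0, -0.8]
grip_width: 0.632
```

Call:
play_rows:
  deltas:
    - [0,0,0,0.4,0,0.9,0.6]
    - [0,0,0,0.7,0,1.9,0.6]
    - [0,0,0,0.7,0,1.9,0.6]

```text
t: 11.5
tool_pos: [0.6316, 0.0101, 0.2251]
orientation: [[-0.921, -0.117, 0.372], [-0.108, 0.993, 0.044], [-0.374, 0.001, -0.927]]
force: [-0.5, 0.1, -0.8]
grip_width: 0.633
```

Call:
play_rows:
  deltas:
    - [0,0,0,0.2,0,0.5,0.6]
    - [0,0,0,0.4,0,0.9,0.6]
    - [0,0,0,0.4,0,0.9,0.6]

```text
t: 11.8
tool_pos: [0.6316, 0.0101, 0.2241]
orientation: [[-0.921, -0.117, 0.372], [-0.108, 0.993, 0.044], [-0.374, 0.001, -0.927]]
force: [0.7, 0.1, -1.8]
grip_width: 0.636
```

Call:
play_rows:
  deltas:
    - [0,0,0,0.2,0,0.5,0.6]
    - [0,0,0,0.4,0,0.9,0.6]
    - [0,0,0,0.4,0,0.9,0.6]

```text
t: 12.1
tool_pos: [0.6319, 0.0101, 0.2235]
orientation: [[-0.921, -0.117, 0.372], [-0.108, 0.993, 0.044], [-0.375, 0.0, -0.927]]
force: [-1.1, 0.6, 2.4]
grip_width: 0.634
```

Fz rose by about 3–4 N at a base height of 0.122 m (seat nominal 0.123 m), so the bail is on the rod. I'll release softly and wait.

Call:
play_rows:
  deltas:
    - [0,0,0,0,0,0,0.45]
    - [0,0,0,0,0,0,0.4]
    - [0,0,0,0,0,0,0.37]
    - [0,0,0,0,0,0,0.34]
    - [0,0,0,0,0,0,0.31]
    - [0,0,0,0,0,0,0.27]
    - [0,0,0,0,0,0,0.22]
    - [0,0,0,0,0,0,0.15]
    - [0,0,0,0,0,0,0.07]
    - [0,0,0,0,0,0,0]
    - [0,0,0,0,0,0,0]
    - [0,0,0,0,0,0,0]
    - [0,0,0,0,0,0,0]
  grip_force: 5

```text
t: 13.4
tool_pos: [0.6316, 0.0101, 0.2232]
orientation: [[-0.921, -0.117, 0.372], [-0.108, 0.993, 0.044], [-0.374, 0.001, -0.927]]
force: [0.0, 0.6, 0.2]
grip_width: 0.998
```

```bash
cat > chk.py <<'E'
from h import *
from scipy.optimize import least_squares
import sys
o=ctrl.get_obs();print(o['t'],o['force'].round(1) if hasattr(o['force'],'round') else o['force'],o['grip_width'])
f=grab('side');P=cloud(f);c0=ball+.032*ex
w=P[(np.hypot(P[...,0]-c0[0],P[...,1]-c0[1])<.036)&(P[...,2]>.127)&(P[...,2]<.18)]
s=least_squares(lambda p:np.hypot(w[:,0]-p[0]-p[2]*(w[:,2]-.15),w[:,1]-p[1]-p[3]*(w[:,2]-.15))-.028,[*c0[:2],0,0],loss='soft_l1',f_scale=.001)
print(len(w),'cup',s.x.round(4),'exp',c0[:2].round(4),'tilt deg',np.degrees(s.x[2:]).round(1),'zmin',P[(np.hypot(P[...,0]-s.x[0],P[...,1]-s.x[1])<.03)&(P[...,2]>.11)&(P[...,2]<.2)][:,2].min().round(4))
cv2.imwrite('pics/%s.png'%sys.argv[1],cv2.resize(f['image'][110:290,230:410],None,fx=3.3,fy=3.3,interpolation=cv2.INTER_CUBIC)[...,::-1])
E
python3 chk.py 10
```

```text
13.4 [0.  0.6 0.2] 0.9977519174578442
611 cup [ 0.6357  0.0123  0.0013 -0.0167] exp [0.6368 0.0105] tilt deg [ 0.1 -1. ] zmin 0.1226
```

View pics/10.png

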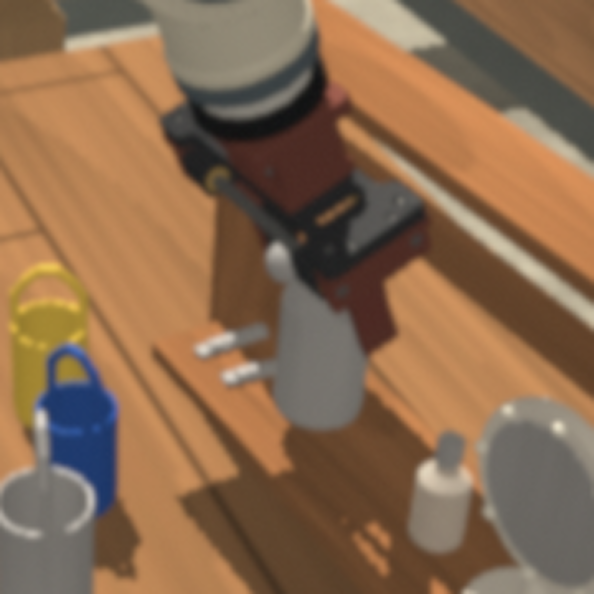

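The cup hangs behind the ball, upright, base at 0.1226 m, and the open fingers clear it. I'll retreat along the tool axis.

Call:
play_rows:
  deltas:
    - [0,0,0,0,0,-4,0]
    - [0,0,0,0,0,-9,0]
    - [0,0,0,0,0,-15,0]
    - [0,0,0,0,0,-22,0]
    - [0,0,0,0,0,-30,0]
    - [0,0,0,0,0,-40,0]
    - [0,0,0,0,0,-50,0]
    - [0,0,0,0,0,-62,0]
    - [0,0,0,0,0,-74,0]
    - [0,0,0,0,0,-86,0]
    - [0,0,0,0,0,-100,0]
    - [0,0,0,10,0,-115,0]
    - [0,0,0,30,0,-130,0]
    - [0,0,0,60,0,-140,0]
    - [0,0,0,90,0,-150,0]
    - [0,0,0,120,0,-160,0]
    - [0,0,0,120,0,-160,0]
    - [0,0,0,120,0,-160,0]
    - [0,0,0,120,0,-160,0]
    - [0,0,0,120,0,-160,0]

```text
t: 15.45
tool_pos: [0.4626, -0.0099, 0.327]
orientation: [[-0.921, -0.117, 0.372], [-0.108, 0.993, 0.044], [-0.375, 0.0, -0.927]]
force: [0.7, -0.2, 0.2]
grip_width: 1.003
```

```bash
python3 chk.py 11
```

```text
15.45 [ 0.7 -0.2  0.2] 1.0032333012219088
621 cup [ 0.6357  0.0121 -0.0091 -0.0204] exp [0.6368 0.0105] tilt deg [-0.5 -1.2] zmin 0.1211
```

Call:
play_rows:
  deltas:
    - [0,0,0,0,0,0,0]
    - [0,0,0,0,0,0,0]
    - [0,0,0,0,0,0,0]
    - [0,0,0,0,0,0,0]
    - [0,0,0,0,0,0,0]
    - [0,0,0,0,0,0,0]
    - [0,0,0,0,0,0,0]
    - [0,0,0,0,0,0,0]
    - [0,0,0,0,0,0,0]
    - [0,0,0,0,0,0,0]
    - [0,0,0,0,0,0,0]
    - [0,0,0,0,0,0,0]
    - [0,0,0,0,0,0,0]

```text
t: 16.8
tool_pos: [0.4617, -0.01, 0.3266]
orientation: [[-0.921, -0.117, 0.372], [-0.108, 0.993, 0.044], [-0.374, 0.001, -0.927]]
force: [-0.4, -0.4, -0.2]
grip_width: 1.001
```

```bash
python3 chk.py 12
```

```text
16.8 [-0.4 -0.4 -0.2] 1.0007685862542366
622 cup [ 0.6357  0.0122 -0.0107 -0.0249] exp [0.6368 0.0105] tilt deg [-0.6 -1.4] zmin 0.1229
```

View pics/12.png

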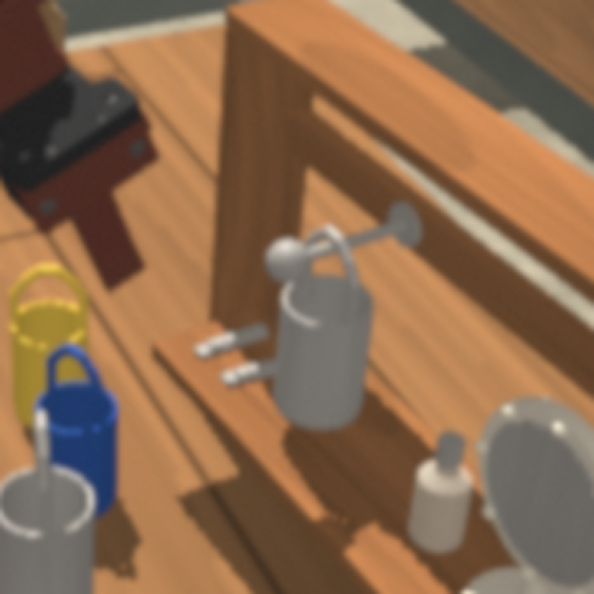

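The cup hangs on the rod behind the ball, still and clear of the floor; the other things are unmoved. Handing in.

```bash
python3 -c "
from bench import ctrl
ctrl.job_done()"
```

```text
the job is handed in; nothing more can be done
```

Cup_c now hangs by its bail on the hook's rod behind the ball, and I handed the job in at about 17 s.

**How it was done:** I gripped the cup body with the tool tilted 22°. I carried it over the other cups, slid the bail over the ball and lowered it until the wrist force showed contact. Then I released it softly and backed the gripper out.

**Last checks:**
- **Hanging clear:** the cup's base is at 0.123 m, 23 mm above the niche floor and matching the expected seat height.
- **Still:** the cup's position stayed the same to 0.2 mm over the last 1.4 s.
- **Upright:** the tilt fit read up to about 1.5°. The same fit gave 1.3° while the cup was held upright in the gripper, so most of it is probably measurement error.
- **Robot clear:** the gripper is well away from the cup and the wrist force is about zero.
- **Other things:** those in the last picture (cup_a, two coloured cups, the perfume and the clips) look unmoved. Cup_b, the comb and the other two yellow cups were outside that crop, but the arm did not go near cup_b or the comb.

**Not as planned:**
- The first descent, at 28° tilt, stopped early when joint 4 reached its range limit. It touched nothing, and I changed to 22°.
- The bail rests about 8 mm in front of the nominal seat point, to keep the gripper clear of the roof. It is still about 15 mm behind the ball.

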